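# Empty the plug scoop and hang it up

## Robot

A 6-joint arm with a two-finger parallel gripper is mounted at the origin on the work surface. World frame = base frame: x ahead of the robot, y to its left, z up, the work surface at z = 0. Lengths are in mm, angles in rad, forces in N, time in s.
With the tool pointing down it reaches from about 300 to 875 mm from the base axis. Payload 6.4 kg.
Tool frame: the origin (TCP) lies between the finger pads; the fingertips stand 14 mm ahead of it and the grasp point (between the pads) lies 5 mm behind it; z points along the fingers, y is the line along which they close (so a half turn about z gives the same grasp; the last joint's range is limited). The gripper opens to 88 mm and grips with 3 to 60 N. Pads are 18 mm wide; open, the fingers measure 123 mm over their backs; the gripper's body (75 mm by 187 mm) begins 45 mm behind the grasp point.
Start: joints at [0.959, 0.181, 1.607, -0, 1.354, -0.206], TCP at [226.974, 528.322, 252.714] pointing down, gripper open.
Joint ranges: [-2.99, 2.99], [-0.89, 2.07], [0.3, 2.58], [-1.14, 4.28], [0, 2.63], [-3.12, 3.12]. Speed limits (rad/s): [2.57, 2.57, 3.01, 3.14, 3.14, 3.14].

## Interface

Orientations are given as a unit quaternion [w, x, y, z].
In Python, from bench import telemetry, vision, finish_job gives the robot as it stands. The module is installed in compiled form; this text tells all that it offers.
- The arm moves only by the tool apply_moves, never from a script. Its argument "series" is a list of rows, each a list of 5 numbers: the shift along the tool's x, y, z normalised to -1 to 1, where 1 is 0.25 m, then the turn about the tool's z normalised to -1 to 1, where 1 is 120 degrees, then the closure, from 0 (fully open) to 1 (shut). In form: [[x, y, z, yaw, grip], ...]. A call has 1 to 5 rows; each row shifts and turns the commanded pose from where the row before left it, along the tool's axes as they then stand; what a row does not reach is not made up. A row lasts 1/8 s, in which the tool goes at most 62.5 mm and 10.7 degrees, less where a joint would pass 70% of its speed; a pose out of reach is approached as far as the arm can. A call with a number of a shift or a turn outside -1 to 1 is refused whole. A call with a gripper value outside its range is refused whole. The fingers move at their own pace and stop on an object; the grip force is fixed at half the most. Time passes only in rows, so rows that do not move let the fingers close. It gives the time, the measured TCP pose, the force, the opening and the grip force at its end, in the units of the state.
- telemetry.state(): the state, without advancing time (a new reading comes with each control period).
- vision.read_camera(name): name is "scene" or "top"; returns (picture, depth): 480x640x3 uint8, red, green, blue; 480x640 float32, mm along the optical axis (not along the pixel's ray), 0 where there is no reading.
- vision.get_calibration(name): a dict with "fov_y" (degrees; the focal length in pixels is half the picture's height over the tangent of half this angle, whatever the lens; pixels are square), "cx", "cy" (the principal point, pixels), "R" (3x3) and "t" (3): a world point X has camera coordinates R X + t. Camera axes: x right, y down, z forward; pixel columns grow to the right and rows downward; lengths in mm; the calibration is good to about 2 mm. A picture is of the moment at which its call begins. get_calibration takes no time and is no camera call.
- finish_job(): hands the job in; it is judged then, once.
The state is a dict: "t": time; "qpos": joint angles; "qvel": joint speeds; "joint_efforts": joint torques, N m; "position": TCP position; "eef_rot": TCP orientation; "force": force on the tool from outside, world axes, zero at the start; "wrist_torque": the same for the moment, N m; "grip_width": finger opening in mm; "grip_force": force on a finger pad.
Only numpy, scipy, OpenCV 4.12 (cv2) and the standard library are available. Lean on these libraries where they do the work, as an engineer would, in place of code of your own. Each camera call takes 0.05 s, during which the arm holds its last target. There are 200 camera calls.

## Task

Tip the six wooden plugs out of the steel scoop into the bin that already holds plugs like them (not the one with bolts), so that all six end up in the bin. Then hang the scoop by the steel ring at its handle end on the wooden peg on the side of the plywood dowel organiser, lip down, and let it stop swinging about. Leave the other things on the bench where they are.

Things in the scene. Friction and masses are not known exactly. Their poses are not given: they have to be found in the camera images.
- scoop: Galvanised steel hand scoop standing on the bench with six plugs in it; 199 mm long, 76 wide, 0.18 kg. Origin: centre of the bowl's underside; +x to the open lip, z up. Bowl 96 mm long (x -48 to 48), metal 3 mm thick; back and sides 44 mm high, sides slanting to 12 mm at the lip. Dark wooden handle 22 wide (y), 24 high, from x -48 to -110, its axis 36 mm above the underside; steel ring at its end.
- scoop_grip (a point): Point on the handle's axis to grip, 78 mm behind the scoop's origin, 36 mm above its underside (axes as the scoop's).
- scoop_ring (a point): Centre of the steel ring (eye) at the handle's end: 129 mm behind the scoop's origin, 36 mm above its underside. 6 mm round bar, inner diameter 32 mm, outer 44 mm; the ring lies in the scoop's x-z plane, so its hole runs along the scoop's y. Axes as the scoop's. Let go on the peg, the scoop swings for 2 to 5 s.
- scoop_lip (a point): Middle of the scoop's front lip, at the underside, 48 mm ahead of the scoop's origin.
- plug_bin: Open grey plastic bin, 130 (x) by 150 (y) by 75 mm high, walls 4 mm, 0.6 kg, loose; a few wooden plugs already lie on its floor (up to 34 mm high). Origin: centre of its underside, z up. The bolt bin is alike but holds long steel bolts; of the two, either may be the one nearer the robot.
- organiser: Fixed plywood pigeonhole organiser full of dowel rods, 180 deep (x), 240 wide (y), 285 mm high, with a low carton and a pot (to 50 mm more) on top. Origin: centre of its underside; its open front looks along its -x, roughly to the robot; the peg sticks out of its +y side.
- peg: Fixed dark wooden peg of flat section, 14 wide by 10 mm high, 110 mm long, on the organiser's +y side, 22 mm behind its front edge, 250 mm above the bench. Origin: its root on the organiser's face. Its z runs along the peg, away from the organiser, rising 0.14 rad; its x is the organiser's x; its y points nearly straight down.
- peg_tip (a point): The peg's free end, 110 mm from its root.
- plug0_center (a point): Centre of wooden plug 0, a beech cylinder 24 mm in diameter and 30 mm long, about 10 g, at the start in the scoop, standing. Friction of the plugs on steel is about 0.5 to 0.7.
- plug1_center (a point): Centre of wooden plug 1, a beech cylinder 24 mm in diameter and 30 mm long, about 10 g, at the start in the scoop, standing. Friction of the plugs on steel is about 0.5 to 0.7.
- plug2_center (a point): Centre of wooden plug 2, a beech cylinder 24 mm in diameter and 30 mm long, about 10 g, at the start in the scoop, standing. Friction of the plugs on steel is about 0.5 to 0.7.
- plug3_center (a point): Centre of wooden plug 3, a beech cylinder 24 mm in diameter and 30 mm long, about 10 g, at the start in the scoop, standing. Friction of the plugs on steel is about 0.5 to 0.7.
- plug4_center (a point): Centre of wooden plug 4, a beech cylinder 24 mm in diameter and 30 mm long, about 10 g, at the start in the scoop, lying near the lip. Friction of the plugs on steel is about 0.5 to 0.7.
- plug5_center (a point): Centre of wooden plug 5, a beech cylinder 24 mm in diameter and 30 mm long, about 10 g, at the start in the scoop, lying near the lip. Friction of the plugs on steel is about 0.5 to 0.7.
- bolt_bin: Bystander: the other bin, same size as the plug bin, holding steel bolts. Origin: centre of its underside.
- glue: Bystander: yellow glue bottle, 56 mm across, 150 mm high, standing. Origin: centre of its underside.
- mallet: Bystander: wooden mallet lying on the bench, about 246 mm long, head 110 mm by 62 mm by 66 mm high at its +x end. Origin on the bench near its middle.
- plane: Bystander: iron bench plane, 240 mm long (x), 60 mm wide, 115 mm high. Origin: centre of its sole.
- square: Bystander: try square lying flat, wooden stock 110 mm along x, steel blade 200 mm along +y, 18 mm high. Origin: under the middle of the stock.
- tape: Bystander: black tape measure, 66 mm by 62 mm by 34 mm high, lying flat. Origin: centre of its underside.

How it is judged (in metres and radians):
On the way, in this order (a step that is already met when the one before it is completed fails the run):
1. all six plugs lie in the plug bin, which stands upright (x of plug0_center in the frame of plug_bin between -0.064 and 0.064 m and y of plug0_center in the frame of plug_bin between -0.074 and 0.074 m and z of plug0_center in the frame of plug_bin between 0 and 0.078 m and x of plug1_center in the frame of plug_bin between -0.064 and 0.064 m and y of plug1_center in the frame of plug_bin between -0.074 and 0.074 m and z of plug1_center in the frame of plug_bin between 0 and 0.078 m and x of plug2_center in the frame of plug_bin between -0.064 and 0.064 m and y of plug2_center in the frame of plug_bin between -0.074 and 0.074 m and z of plug2_center in the frame of plug_bin between 0 and 0.078 m and x of plug3_center in the frame of plug_bin between -0.064 and 0.064 m and y of plug3_center in the frame of plug_bin between -0.074 and 0.074 m and z of plug3_center in the frame of plug_bin between 0 and 0.078 m and x of plug4_center in the frame of plug_bin between -0.064 and 0.064 m and y of plug4_center in the frame of plug_bin between -0.074 and 0.074 m and z of plug4_center in the frame of plug_bin between 0 and 0.078 m and x of plug5_center in the frame of plug_bin between -0.064 and 0.064 m and y of plug5_center in the frame of plug_bin between -0.074 and 0.074 m and z of plug5_center in the frame of plug_bin between 0 and 0.078 m and angle between plug_bin's own z axis and vertical below 0.15 rad), for 0.2 s.
2. the scoop's ring is on the peg and the scoop hangs lip down (z of scoop_ring in the frame of peg between 0.008 and 0.108 m and x of scoop_ring in the frame of peg between -0.014 and 0.014 m and y of scoop_ring in the frame of peg between 0 and 0.018 m and angle between the y axis of scoop and the z axis of peg, either way round below 1 rad and angle between scoop's own x axis and vertical above 2.5 rad), for 0.2 s.
At the end, for the whole second after the job is handed in: All six plugs in the plug bin (centres within its walls, under 78 mm), bin upright within 0.15 rad. Ring on the peg, its centre 8-108 mm from the root, within 14 mm sideways, 0-18 mm below its axis, its hole within 1 rad of the peg. Scoop lip down within 0.64 rad, released, below 0.4 m/s (all of step 1 and all of step 2 and linear speed of scoop below 0.4 m/s and contact force between scoop and the arm below 0.05 N and contact force between scoop and the fingers below 0.05 N); the robot touches nothing.
It fails at once if another thing on the bench (bolt bin, glue bottle, mallet, plane, try square, tape measure) is pushed more than 40 mm from its place or tipped over (distance of any of bolt_bin, glue, mallet, plane, square, tape from where it was at the start of the episode above 0.04 m or angle between any of bolt_bin, glue, mallet, plane, square, tape's own z axis and vertical above 0.5 rad).
It also fails if it takes over 64 s, if anything falls off the work surface, if the arm or the gripper's body presses on something with over 40 N, if the wrist force passes 120 N, or if a joint passes its speed limit or range.

## Working session

There is one attempt and no reset: what is moved stays moved. The work goes in short steps, Python scripts to look and compute and a tool call to move; the robot and the scene stay as the last step left them, time stands still between calls to the robot, and variables do not carry over. Pictures are saved under pics/ and viewed, at most 10 in all, crops included, and the job is handed in when it is done.

Besides the shell and the picture viewer there is one more tool, called after "Call:" as name([rows], argument=value, ...), one row to a line, values as JSON. apply_moves: Moves the arm, as the interface text tells. Scaled input: -1 to 1 covers 0.25 m each way for a shift and 120 degrees each way for a turn. Its arguments: {"type":"object","properties":{"series":{"type":"array"}},"required":["series"]}

```bash
mkdir -p pics; cat > h.py <<'E'
import numpy as np, cv2
from bench import telemetry, vision
def cal(n):
    c=vision.get_calibration(n); f=240/np.tan(np.radians(c["fov_y"])/2)
    return f,c["cx"],c["cy"],np.array(c["R"]),np.array(c["t"])
def proj(n,X):
    f,cx,cy,R,t=cal(n); p=np.atleast_2d(X)@R.T+t
    return np.c_[cx+f*p[:,0]/p[:,2],cy+f*p[:,1]/p[:,2]]
def cloud(n,d):
    f,cx,cy,R,t=cal(n); v,u=np.mgrid[0:480,0:640]
    P=np.dstack([(u-cx)/f*d,(v-cy)/f*d,d]).reshape(-1,3)
    P=(P-t)@R; P[d.reshape(-1)<=0]=np.nan
    return P.reshape(480,640,3)
def ray(n,u,v,z):
    f,cx,cy,R,t=cal(n); o=-R.T@t; d=R.T@np.array([(u-cx)/f,(v-cy)/f,1]); return o+d*(z-o[2])/d[2]
def shot(n,tag):
    im,d=vision.read_camera(n); cv2.imwrite(f"pics/{tag}.png",im[:,:,::-1]); np.save(f"{tag}.npy",d); return im,d
E
python3 - <<'E'
from h import *
for n in("scene","top"):
    shot(n,n+"0"); f,cx,cy,R,t=cal(n); print(n,f,cx,cy,(-R.T@t).round(),R.round(2).tolist())
print(telemetry.state())
E
```

```text
scene 500.2736217072678 321.0848945588188 240.22294133029996 [ 932.  715. 1199.] [[-0.81, 0.59, -0.0], [0.49, 0.67, -0.56], [-0.33, -0.45, -0.83]]
top 601.9679154277193 318.34037789152995 238.1238888074554 [ 349.  121. 1725.] [[0.01, -1.0, -0.0], [-0.99, -0.01, -0.11], [0.11, 0.0, -0.99]]
{'t': 0.1, 'qpos': array([ 9.58698347e-01,  1.81455161e-01,  1.60791227e+00, -3.63491347e-05,
        1.35379891e+00, -2.06295671e-01]), 'qvel': array([ 3.00856152e-04, -3.30755714e-05, -2.15410749e-03,  6.35441009e-04,
        5.91279904e-05,  8.41305568e-04]), 'joint_efforts': array([-5.77545161e-04, -4.34821022e+01, -3.42696548e+01,  7.02902419e-02,
        3.40537622e-02, -9.27876204e-05]), 'position': array([226.7025406 , 527.91567838, 251.90467065]), 'eef_rot': array([-2.96783346e-04,  2.01507907e-01,  9.79486572e-01, -7.28942831e-04]), 'force': array([-0.14905111, -0.25806385,  0.33559184]), 'wrist_torque': array([-0.00774995, -0.05248685,  0.0061305 ]), 'grip_force': 0.0, 'grip_width': 87.88119054192197}
```

View pics/top0.png

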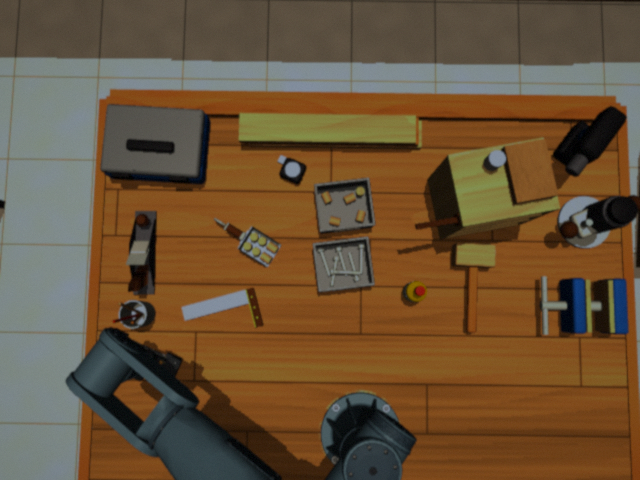

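View pics/scene0.png

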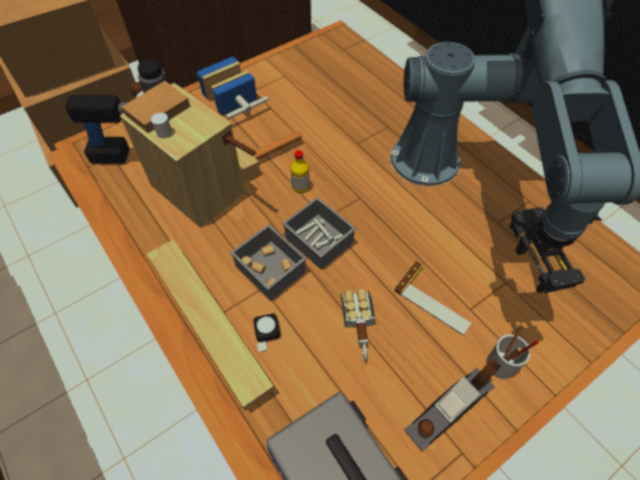

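The top view shows the scoop at about (258,245), its ring at (218,222) and its lip toward the lower right. The plug bin is at (344,206), the bolt bin at (343,265), and the peg runs from (458,223) to (432,220) with the glue bottle at (416,292). The scene view agrees: plug bin (268,262), scoop (358,310), peg (238,145).

```bash
cat > m.py <<'E'
from h import *
def pts(n,d,im,box,zl,zh):
    P=cloud(n,d); x0,x1,y0,y1=box
    m=(P[...,0]>x0)&(P[...,0]<x1)&(P[...,1]>y0)&(P[...,1]<y1)&(P[...,2]>zl)&(P[...,2]<zh)
    return P[m],im[m]
E
python3 - <<'E'
from m import *
for nm,uv in dict(scoop=(258,245),ring=(220,222),plug=(344,206),bolt=(343,265),pegroot=(456,223),pegtip=(432,220),glue=(416,292),mallet=(475,255),tape=(291,170)).items():
    print(nm,ray("top",*uv,{"pegroot":250,"pegtip":265,"glue":150}.get(nm,40)).round())
for n in("scene","top"):
    d=np.load(n+"0.npy"); im=cv2.imread(f"pics/{n}0.png")
    B,_=pts(n,d,im,(250,500,150,500),-50,50); print(n,"bench z",np.percentile(B[:,2],[5,50,95]).round(1))
    c=ray("top",258,245,40); box=(c[0]-110,c[0]+150,c[1]-110,c[1]+160)
    for zl,zh in((8,70),(36,60)):
        S,col=pts(n,d,im,box,zl,zh); 
        r=cv2.minAreaRect(S[:,:2].astype(np.float32)); print(" scoop",zl,len(S),r,np.percentile(S[:,2],[50,98]).round(1))
    c=ray("top",344,206,75); S,_=pts(n,d,im,(c[0]-82,c[0]+85,c[1]-100,c[1]+100),66,90)
    print(" bin",len(S),cv2.minAreaRect(S[:,:2].astype(np.float32)),np.median(S[:,2]))
    c=ray("top",500,185,285); S,_=pts(n,d,im,(c[0]-170,c[0]+170,c[1]-200,c[1]+180),275,292)
    print(" org",len(S),cv2.minAreaRect(S[:,:2].astype(np.float32)),np.median(S[:,2]))
    c=ray("top",440,221,255); S,_=pts(n,d,im,(c[0]-60,c[0]+60,c[1]-30,c[1]+80),225,285)
    if len(S): print(" peg",len(S),S.min(0),S.max(0),S[np.argmax(S[:,1])], S[np.argmin(S[:,1])])
E
```

```text
scoop [514. 295.  40.]
ring [578. 404.  40.]
plug [629.  55.  40.]
bolt [461.  56.  40.]
pegroot [ 555. -214.  250.]
pegtip [ 560. -152.  265.]
glue [ 386. -131.  150.]
mallet [ 495. -314.   40.]
tape [730. 207.  40.]
scene bench z [-4.6 -0.1 13.6]
 scoop 8 1099 ((510.7591857910156, 330.8473205566406), (191.6898193359375, 203.8650665283203), 88.05231475830078) [32.4 53.7]
 scoop 36 411 ((549.9722900390625, 352.21527099609375), (166.93536376953125, 77.1400146484375), 58.92346954345703) [45.1 55.3]
 bin 615 ((617.3245239257812, 53.110939025878906), (166.37518310546875, 159.6013946533203), 7.3994340896606445) 73.63022624182608
 org 2918 ((657.11767578125, -321.63348388671875), (183.60623168945312, 246.15948486328125), 11.305524826049805) 284.54213381461784
 peg 181 [ 540.58605439 -202.07243951  248.579654  ] [ 571.23326314 -109.46579536  273.23518456] [ 546.99643906 -109.46579536  273.23518456] [ 565.55138334 -202.07243951  259.37552014]
top bench z [-7.   0.4 14.9]
 scoop 8 989 ((533.7543334960938, 320.1754150390625), (266.72796630859375, 259.8150939941406), 89.89180755615234) [29.9 53.9]
 scoop 36 330 ((536.6561279296875, 336.76605224609375), (193.0498504638672, 75.78314208984375), 58.89863586425781) [44.8 56.7]
 bin 533 ((627.2308959960938, 54.99544906616211), (136.49868774414062, 156.26214599609375), 7.734756946563721) 73.63397185855999
 org 4358 ((653.8417358398438, -322.25726318359375), (181.33094787597656, 244.32958984375), 11.460556983947754) 283.8704326433333
 peg 224 [ 536.36556193 -203.73914008  249.33840212] [ 567.06937088 -110.72846843  275.31942004] [ 544.35540636 -110.72846843  263.88888237] [ 566.99692411 -203.73914008  253.36319217]
```

```bash
python3 - <<'E'
from m import *
a=np.radians(58.9); u=np.array([np.cos(a),np.sin(a)]); w=np.array([-u[1],u[0]])
C=np.array([536.7,336.8])
for n in("scene","top"):
    d=np.load(n+"0.npy"); im=cv2.imread(f"pics/{n}0.png")
    S,col=pts(n,d,im,(400,660,190,470),9,70)
    s=(S[:,:2]-C)@u; q=(S[:,:2]-C)@w; k=abs(q)<60; S,col,s,q=S[k],col[k].astype(int),s[k],q[k]
    print(n)
    for lo in range(-140,125,10):
        m=(s>=lo)&(s<lo+10)
        if m.sum(): print(lo,m.sum(),"q",np.percentile(q[m],[2,50,98]).round(),"z",np.percentile(S[m,2],[10,50,90]).round(),"bgr",np.median(col[m],0))
E
```

```text
scene
-100 26 q [-36.   7.  33.] z [14. 21. 24.] bgr [ 84.5 144.  181.5]
-90 65 q [-42. -15.  31.] z [15. 23. 28.] bgr [ 91. 147. 180.]
-80 75 q [-41.   4.  32.] z [18. 24. 29.] bgr [ 94. 152. 182.]
-70 71 q [-42. -12.  32.] z [15. 24. 34.] bgr [ 80. 128. 153.]
-60 49 q [-41.   6.  32.] z [23. 33. 40.] bgr [ 94. 156. 178.]
-50 102 q [-42.  -5.  33.] z [19. 32. 39.] bgr [100.  160.  171.5]
-40 64 q [-41.   4.  33.] z [14. 31. 40.] bgr [ 69.5 109.  131. ]
-30 79 q [-42.   2.  33.] z [28. 33. 42.] bgr [ 97. 160. 179.]
-20 87 q [-42.  -9.  33.] z [22. 32. 37.] bgr [103. 166. 176.]
-10 76 q [-41.   0.  34.] z [19. 40. 44.] bgr [ 97.5 114.  124. ]
0 119 q [-41. -10.  31.] z [17. 36. 49.] bgr [71. 83. 86.]
10 38 q [-15.  -4.   7.] z [42. 47. 50.] bgr [37.5 59.  99. ]
20 37 q [-15.  -7.   5.] z [42. 46. 50.] bgr [31. 56. 98.]
30 34 q [-14.  -4.   7.] z [44. 47. 49.] bgr [ 31.  58. 100.]
40 37 q [-15.  -5.   7.] z [39. 45. 50.] bgr [ 33.  59. 102.]
50 37 q [-14.  -4.   7.] z [41. 47. 49.] bgr [ 90. 106. 123.]
60 35 q [-14.  -5.   6.] z [29. 41. 51.] bgr [ 94. 105. 111.]
70 15 q [-5. -4. -1.] 
[... 1009 characters left out ...]
] z [44. 47. 50.] bgr [100. 114. 113.]
10 25 q [-9.  2. 38.] z [38. 47. 51.] bgr [15. 31. 64.]
20 30 q [-10.   1.  11.] z [41. 46. 52.] bgr [ 9.  27.5 62.5]
30 33 q [-22.   1.  21.] z [40. 45. 52.] bgr [10. 28. 64.]
40 30 q [-26.  -0.  12.] z [40. 46. 53.] bgr [12.  30.  64.5]
50 26 q [-11.   1.  12.] z [41. 45. 51.] bgr [57.  74.5 95.5]
60 10 q [-2.  1.  3.] z [42. 51. 59.] bgr [75.5 91.5 95. ]
70 14 q [-41.   2.  24.] z [10. 54. 61.] bgr [ 77.   88.5 108.5]
80 8 q [-1.  2. 44.] z [11. 53. 58.] bgr [ 84.  96. 106.]
90 7 q [-8.  1.  3.] z [19. 52. 56.] bgr [ 70.  86. 104.]
110 3 q [-14.  -7.  41.] z [ 9. 10. 11.] bgr [ 32.  82. 135.]
120 1 q [24. 24. 24.] z [10. 10. 10.] bgr [ 37.  91. 135.]
```

```bash
python3 - <<'E'
import cv2
a=cv2.imread("pics/top0.png")[205:280,205:305]; b=cv2.imread("pics/scene0.png")[280:370,320:400]
a=cv2.resize(a,(600,450),interpolation=cv2.INTER_CUBIC); cv2.imwrite("pics/crop.png",a)
E
```

```text
(no output)
```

View pics/crop.png

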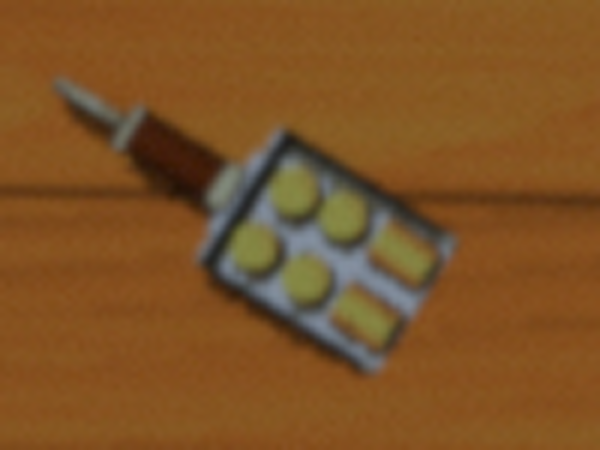

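The crop shows the ring at (90,100), the handle at (180,155), four standing plugs and two lying near the lip at (365,310) and (405,250). Scoop heading, bin, organiser and peg agree with the sizes given.

Call:
apply_moves([
  [-0.21, -0.002, 0.058, 0, 0],
  [-0.21, -0.002, 0.058, 0, 0],
  [-0.21, -0.002, 0.058, 0, 0],
  [-0.21, -0.002, 0.058, 0, 0],
  [-0.21, -0.002, 0.058, 0, 0],
])

```text
t: 0.72
position: [468.4, 421.4, 179.3]
eef_rot: [-0.0, 0.201, 0.979, -0.0]
force: [0.8, 0.5, -0.1]
grip_width: 88.1
grip_force: 0.0
```

Call:
apply_moves([
  [-0.21, -0.002, 0.058, 0, 0],
  [-0.21, -0.002, 0.058, 0, 0],
  [0, 0, 0, 0.085, 0],
  [0, 0, 0, 0.085, 0],
  [0, 0, 0, 0.085, 0],
])

```text
t: 1.35
position: [563.1, 379.6, 150.3]
eef_rot: [-0.0, 0.456, 0.89, -0.001]
force: [-0.1, 0.1, 0.8]
grip_width: 88.3
grip_force: 0.0
```

Call:
apply_moves([
  [0, 0, 0, 0.085, 0],
  [0, 0, 0, 0.085, 0],
  [0, 0, 0, 0.085, 0],
  [0, 0, 0, 0.085, 0],
  [0, 0, 0, 0.085, 0],
])

```text
t: 1.98
position: [562.9, 379.9, 150.5]
eef_rot: [-0.0, 0.794, 0.607, -0.001]
force: [0.5, 0.7, -0.3]
grip_width: 88.4
grip_force: 0.0
```

Call:
apply_moves([
  [0, 0, 0, 0.085, 0],
  [0, 0, 0, 0.05, 0],
  [0, 0, 0, 0, 0],
  [0, 0, 0, 0, 0],
])

```text
t: 2.48
position: [563.1, 380.0, 150.9]
eef_rot: [-0.0, 0.87, 0.493, -0.0]
force: [-0.1, 1.1, 0.3]
grip_width: 87.9
grip_force: 0.0
```

```bash
cat > go.py <<'E'
from h import *
from scipy.spatial.transform import Rotation as Ro
def need(pos,yang,show=True):
    """shift in tool axes (normalised) and yaw (normalised) to bring TCP to pos with tool y at world angle yang deg"""
    s=telemetry.state(); q=s["eef_rot"]; M=Ro.from_quat([q[1],q[2],q[3],q[0]]).as_matrix()
    cur=np.degrees(np.arctan2(M[1,1],M[0,1])); dy=(yang-cur+180)%360-180
    dl=M.T@(np.array(pos)-s["position"])
    print("t",round(s["t"],2),"pos",s["position"].round(1),"yang",round(cur,2),"z",M[:,2].round(3),"F",s["force"].round(2),"T",s["wrist_torque"].round(3),"grip",round(s["grip_width"],1),round(s["grip_force"],1),"j",s["qpos"].round(2))
    print("shift norm",(dl/250).round(4),"yaw norm",round(-dy/120,4))
E
python3 -c "
from go import *
need([563.5,379.5,37],-31.1)"
```

```text
t 2.48 pos [563.1 380.  150.9] yang -30.93 z [-0.001 -0.    -1.   ] F [-0.13  1.13  0.33] T [-0.086  0.105  0.014] grip 87.9 0.0 j [ 0.42  0.5   1.4  -0.    1.24  0.96]
shift norm [-0.0006  0.0026  0.4555] yaw norm 0.0014
```

Call:
apply_moves([
  [0, 0.003, 0.15, 0, 0],
  [0, 0, 0.15, 0, 0],
  [0, 0, 0.1, 0, 0],
  [0, 0, 0.056, 0, 0],
  [0, 0, 0, 0, 0],
])

```text
t: 3.1
position: [563.3, 379.4, 36.3]
eef_rot: [-0.0, 0.87, 0.492, -0.001]
force: [0.4, 0.0, -0.1]
grip_width: 88.2
grip_force: 0.0
```

Call:
apply_moves([
  [0, 0, 0, 0, 0.6],
  [0, 0, 0, 0, 0.7],
  [0, 0, 0, 0, 0.8],
  [0, 0, 0, 0, 1],
  [0, 0, 0, 0, 1],
])

```text
t: 3.72
position: [563.9, 379.7, 37.4]
eef_rot: [0.0, 0.871, 0.492, 0.0]
force: [-0.7, -0.0, 0.3]
grip_width: 40.3
grip_force: 0.0
```

Call:
apply_moves([
  [0, 0, 0, 0, 1],
  [0, 0, 0, 0, 1],
  [0, 0, 0, 0, 1],
  [0, 0, 0, 0, 1],
])

```text
t: 4.22
position: [564.0, 379.6, 37.2]
eef_rot: [0.0, 0.871, 0.492, 0.0]
force: [0.4, 0.6, -0.6]
grip_width: 21.7
grip_force: 29.9
```

```bash
python3 -c "
from go import *
need([563.5,379.5,49],-31.1)"
```

```text
t 4.22 pos [564.  379.6  37.2] yang -31.05 z [ 0. -0. -1.] F [ 0.45  0.57 -0.64] T [-0.044 -0.001 -0.022] grip 21.7 29.9 j [ 0.42  0.65  1.44 -0.    1.05  0.96]
shift norm [-0.0014 -0.0013 -0.0473] yaw norm 0.0004
```

Call:
apply_moves([
  [0, 0, -0.024, 0, 1],
  [0, 0, -0.024, 0, 1],
  [0, 0, 0, 0, 1],
  [0, 0, 0, 0, 1],
])

```text
t: 4.72
position: [563.8, 379.6, 49.2]
eef_rot: [-0.0, 0.871, 0.492, -0.0]
force: [-0.3, -1.0, -2.6]
grip_width: 21.9
grip_force: 29.9
```

```bash
cat > tilt.py <<'E'
from m import *
def tilt(tag):
    """scoop steel/plug heights along its x from the tool, in a frame at the tool"""
    s=telemetry.state(); q=s["eef_rot"]
    from scipy.spatial.transform import Rotation as Ro
    M=Ro.from_quat([q[1],q[2],q[3],q[0]]).as_matrix(); p=s["position"]
    for n in("top","scene"):
        im,d=shot(n,f"{n}_{tag}"); P=cloud(n,d).reshape(-1,3)
        a=(P-p)@M[:,0]; b=(P-p)@M[:,1]
        out=[]
        for lo in range(-160,161,20):
            k=(a>=lo)&(a<lo+20)&(abs(b)<36)&(P[:,2]>5)&(P[:,2]<p[2]+100)
            if k.sum()>5: out.append((lo,int(k.sum()),*np.percentile(P[k,2]-p[2],[10,50,90]).round().astype(int).tolist()))
        print(n,out)
    print("tool x",M[:,0].round(2))
E
python3 -c "
from go import *
from tilt import *
need([563.5,379.5,49],-31.1)
tilt('l1')"
```

```text
t 4.72 pos [563.8 379.6  49.2] yang -31.05 z [-0.  0. -1.] F [-0.35 -1.04 -2.63] T [ 0.069  0.029 -0.088] grip 21.9 29.9 j [0.42 0.63 1.44 0.   1.07 0.96]
shift norm [-0.0011 -0.0007  0.0008] yaw norm 0.0004
top [(-160, 102, -41, -28, -12), (-140, 179, -37, -17, -9), (-120, 182, -38, -25, -3), (-100, 134, -39, -13, -2), (-80, 101, -37, -10, 1), (-60, 48, -35, -10, 10), (-40, 67, 2, 69, 75), (-20, 6, -18, 9, 10), (160, 18, -44, -38, 32)]
scene [(-160, 10, -35, -18, -12), (-140, 63, -25, -15, -11), (-120, 41, -32, -15, -4), (-100, 48, -35, -11, -4), (-80, 9, -7, -6, -3), (-20, 52, 8, 74, 84), (0, 139, -10, 11, 91), (20, 341, 50, 73, 94), (40, 24, -7, 9, 16)]
tool x [ 0.52  0.86 -0.  ]
```

The scoop is held level, with 2.6 N on the wrist, so the grip holds without slipping. I lift gently and carry it to the plug bin.

Call:
apply_moves([
  [0, 0, -0.03, 0, 1],
  [0, 0, -0.07, 0, 1],
  [0, 0, -0.1, 0, 1],
  [0, 0, -0.12, 0, 1],
  [0, 0, -0.12, 0, 1],
])

```text
t: 5.45
position: [564.2, 379.8, 161.8]
eef_rot: [0.0, 0.871, 0.492, 0.001]
force: [0.2, 0.3, -2.1]
grip_width: 21.7
grip_force: 29.9
```

Call:
apply_moves([
  [0, 0, -0.09, 0, 1],
  [0, 0, -0.05, 0, 1],
  [0, 0, -0.023, 0, 1],
  [0, 0, 0, 0, 1],
  [0, 0, 0, 0, 1],
])

```text
t: 6.08
position: [563.3, 379.4, 198.7]
eef_rot: [-0.0, 0.871, 0.492, -0.001]
force: [-0.9, 0.1, -2.1]
grip_width: 21.8
grip_force: 29.9
```

```bash
python3 -c "
from go import *
from tilt import *
need([615,144,200],7.7)
tilt('l2')"
```

```text
t 6.08 pos [563.3 379.4 198.7] yang -31.05 z [-0.002 -0.001 -1.   ] F [-0.92  0.14 -2.1 ] T [ 0.139 -0.015 -0.022] grip 21.8 29.9 j [ 0.42  0.45  1.37 -0.    1.32  0.96]
shift norm [-0.7     0.6627 -0.0048] yaw norm -0.3229
top [(-160, 129, -74, -27, -11), (-140, 230, -39, -17, -11), (-120, 220, -38, -24, -3), (-100, 167, -38, -11, -1), (-80, 118, -38, -10, 1), (-60, 69, -38, -10, 9), (-40, 83, 57, 70, 76), (-20, 13, -193, 6, 11)]
scene [(-160, 15, -35, -17, -14), (-140, 69, -21, -15, -12), (-120, 46, -36, -14, -5), (-100, 55, -30, -8, -4), (-80, 9, -192, -5, -3), (-60, 7, -193, -30, -16), (-20, 90, 10, 74, 86), (0, 226, -8, 11, 91), (20, 442, 55, 73, 94), (40, 32, -15, 7, 15), (60, 6, -194, -193, -193), (100, 7, -194, -193, -193)]
tool x [ 0.52  0.86 -0.  ]
```

Still level. Next is the carry and turn over the plug bin.

Call:
apply_moves([
  [-0.02, 0.02, 0, 0, 1],
  [-0.04, 0.04, 0, 0, 1],
  [-0.053, 0.0495, 0, 0, 1],
  [-0.053, 0.0495, 0, 0, 1],
  [-0.053, 0.0495, 0, 0, 1],
])

```text
t: 6.8
position: [580.7, 304.2, 200.1]
eef_rot: [0.0, 0.871, 0.492, 0.0]
force: [-0.3, -0.3, -2.4]
grip_width: 21.7
grip_force: 29.9
```

Call:
apply_moves([
  [-0.053, 0.0495, 0, 0, 1],
  [-0.053, 0.0495, 0, 0, 1],
  [-0.053, 0.0495, 0, 0, 1],
  [-0.053, 0.0495, 0, 0, 1],
  [-0.053, 0.0495, 0, 0, 1],
])

```text
t: 7.42
position: [599.4, 216.0, 200.0]
eef_rot: [-0.0, 0.871, 0.492, 0.0]
force: [0.3, -0.2, -1.8]
grip_width: 21.9
grip_force: 29.9
```

Call:
apply_moves([
  [-0.053, 0.0495, 0, 0, 1],
  [-0.053, 0.0495, 0, 0, 1],
  [-0.053, 0.0495, 0, 0, 1],
  [-0.04, 0.04, 0, 0, 1],
  [-0.02, 0.018, 0, 0, 1],
])

```text
t: 8.05
position: [615.4, 142.6, 200.0]
eef_rot: [0.0, 0.871, 0.492, 0.0]
force: [-0.2, -0.6, -2.8]
grip_width: 21.6
grip_force: 29.9
```

Call:
apply_moves([
  [0, 0, 0, -0.02, 1],
  [0, 0, 0, -0.034, 1],
  [0, 0, 0, -0.04, 1],
  [0, 0, 0, -0.04, 1],
  [0, 0, 0, -0.04, 1],
])

```text
t: 8.68
position: [615.0, 143.9, 199.9]
eef_rot: [-0.0, 0.766, 0.643, -0.0]
force: [-0.3, 0.4, -4.2]
grip_width: 21.7
grip_force: 29.9
```

Call:
apply_moves([
  [0, 0, 0, -0.04, 1],
  [0, 0, 0, -0.04, 1],
  [0, 0, 0, -0.035, 1],
  [0, 0, 0, -0.025, 1],
  [0, 0, 0, -0.009, 1],
])

```text
t: 9.3
position: [615.0, 143.9, 199.9]
eef_rot: [-0.0, 0.658, 0.753, -0.0]
force: [-0.6, -0.1, -3.5]
grip_width: 21.9
grip_force: 29.9
```

```bash
python3 -c "
from go import *
from tilt import *
need([615,144,200],7.7)
tilt('l3')"
```

```text
t 9.3 pos [615.  143.9 199.9] yang 7.76 z [-0.  0. -1.] F [-0.58 -0.14 -3.54] T [0.192 0.145 0.006] grip 21.9 29.9 j [ 0.04  0.35  1.5   0.    1.28 -0.09]
shift norm [ 0.0003  0.0001 -0.0005] yaw norm 0.0005
top [(-160, 84, -183, -35, -14), (-140, 244, -172, -20, -11), (-120, 221, -41, -25, -5), (-100, 233, -40, -16, -3), (-80, 62, -35, -9, -3), (-60, 48, -194, -170, 13), (-40, 22, -192, 7, 74), (-20, 19, -192, -128, -123), (40, 31, -194, -16, 13), (100, 13, -195, -194, -192), (120, 11, -195, -193, -191), (140, 17, -195, -194, -192), (160, 11, -195, -194, -192)]
scene [(-160, 78, -193, -36, -14), (-140, 189, -37, -17, -11), (-120, 159, -176, -18, -6), (-100, 190, -194, -13, -4), (-80, 67, -194, -192, -172), (-60, 90, -180, -174, -6), (-20, 440, -184, -139, 90), (0, 235, -8, 14, 93), (20, 374, 20, 73, 94), (40, 32, -176, 4, 16)]
tool x [-0.14  0.99  0.  ]
```

View pics/scene_l3.png

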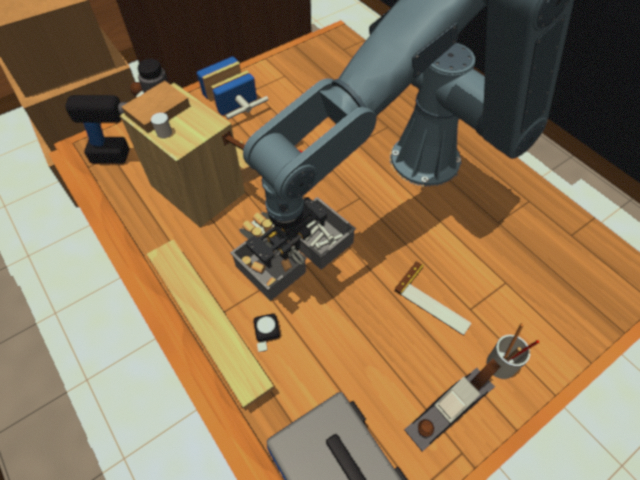

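All level, with the scoop above the bin; in the scene view its plugs show at (255,225). Next I loosen the grip a little to let it pivot lip down.

Call:
apply_moves([
  [0, 0, 0, 0, 0.82],
  [0, 0, 0, 0, 0.82],
])

```text
t: 9.65
position: [615.1, 143.7, 200.0]
eef_rot: [-0.0, 0.658, 0.753, -0.0]
force: [-0.4, -0.1, -3.2]
grip_width: 21.9
grip_force: 29.9
```

Call:
apply_moves([
  [0, 0, 0, 0, 0.78],
])

```text
t: 9.78
position: [615.1, 143.7, 200.0]
eef_rot: [-0.0, 0.658, 0.753, -0.0]
force: [0.1, 0.2, -2.4]
grip_width: 21.8
grip_force: 29.9
```

```bash
python3 -c "
from go import *
from tilt import *
need([615,144,200],7.7)
tilt('l4')"
```

```text
t 9.78 pos [615.1 143.7 200. ] yang 7.7 z [-0.  0. -1.] F [ 0.05  0.16 -2.38] T [ 0.165  0.068 -0.037] grip 21.8 29.9 j [ 0.04  0.35  1.5   0.    1.28 -0.09]
shift norm [ 0.0014 -0.0003 -0.0001] yaw norm -0.0
top [(-160, 93, -188, -36, -14), (-140, 251, -175, -20, -11), (-120, 216, -41, -21, -4), (-100, 223, -39, -17, -2), (-80, 58, -39, -9, -3), (-60, 44, -194, 0, 15), (-40, 24, -191, 8, 75), (-20, 16, -133, -125, -122), (20, 6, -102, 30, 71), (40, 25, -195, -8, 16), (100, 11, -194, -194, -192), (120, 17, -195, -194, -191), (140, 10, -195, -193, -191), (160, 12, -194, -193, -190)]
scene [(-160, 76, -192, -35, -14), (-140, 189, -65, -16, -11), (-120, 155, -175, -18, -6), (-100, 200, -194, -16, -5), (-80, 67, -195, -192, -173), (-60, 102, -192, -173, -8), (-20, 449, -183, -137, 90), (0, 227, -8, 15, 93), (20, 369, 22, 73, 94), (40, 30, -33, 7, 16)]
tool x [-0.13  0.99  0.  ]
```

Call:
apply_moves([
  [0, 0, 0, 0, 0.765],
])

```text
t: 10.0
position: [615.2, 143.7, 200.0]
eef_rot: [0.0, 0.658, 0.753, 0.0]
force: [-0.2, -0.3, -3.9]
grip_width: 21.5
grip_force: 29.9
```

Call:
apply_moves([
  [0, 0, 0, 0, 0.758],
])

```text
t: 10.12
position: [615.1, 143.7, 200.0]
eef_rot: [-0.0, 0.658, 0.753, 0.0]
force: [0.3, -0.0, -3.1]
grip_width: 21.6
grip_force: 29.9
```

Call:
apply_moves([
  [0, 0, 0, 0, 0.754],
])

```text
t: 10.25
position: [615.2, 143.6, 200.0]
eef_rot: [0.0, 0.658, 0.753, 0.0]
force: [0.7, 0.1, -3.0]
grip_width: 21.9
grip_force: 15.7
```

Call:
apply_moves([
  [0, 0, 0, 0, 0.754],
])

```text
t: 10.38
position: [615.2, 143.6, 200.0]
eef_rot: [0.0, 0.658, 0.753, -0.0]
force: [-0.8, 0.6, -2.3]
grip_width: 21.7
grip_force: 15.6
```

Call:
apply_moves([
  [0, 0, 0, 0, 0.753],
])

```text
t: 10.5
position: [615.1, 143.6, 200.0]
eef_rot: [0.0, 0.658, 0.753, -0.0]
force: [-0.8, 0.5, -2.7]
grip_width: 21.7
grip_force: 11.4
```

```bash
python3 -c "
from go import *
from tilt import *
need([615,144,200],7.7)
tilt('l5')"
```

```text
t 10.5 pos [615.1 143.6 200. ] yang 7.71 z [ 0. -0. -1.] F [-0.8   0.47 -2.72] T [0.082 0.042 0.012] grip 21.7 11.4 j [ 0.04  0.35  1.5  -0.    1.28 -0.09]
shift norm [ 0.0016 -0.0003 -0.0001] yaw norm 0.0001
top [(-160, 94, -194, -185, -157), (-140, 104, -194, -180, -170), (-120, 90, -194, -180, -133), (-100, 130, -186, -120, -109), (-80, 25, -115, -93, -86), (-60, 56, -107, -55, -32), (-40, 42, -48, -37, 72), (-20, 10, -126, -65, -59), (40, 19, -195, -194, -190), (100, 12, -194, -193, -192), (120, 15, -195, -193, -191), (140, 14, -195, -194, -192), (160, 14, -195, -194, -192)]
scene [(-160, 42, -194, -174, -136), (-140, 17, -194, -174, -170), (-120, 34, -178, -174, -171), (-100, 35, -194, -178, -169), (-80, 20, -195, -193, -190), (-60, 59, -194, -175, -171), (-40, 53, -56, -50, -41), (-20, 616, -180, -124, 84), (0, 217, -3, 23, 93), (20, 370, 39, 73, 94)]
tool x [-0.13  0.99 -0.  ]
```

It pivoted. I lock the grip and look.

Call:
apply_moves([
  [0, 0, 0, 0, 1],
  [0, 0, 0, 0, 1],
  [0, 0, 0, 0, 1],
  [0, 0, 0, 0, 1],
])

```text
t: 11.1
position: [615.2, 143.6, 200.0]
eef_rot: [0.0, 0.658, 0.753, 0.0]
force: [-0.8, -0.5, -2.3]
grip_width: 21.6
grip_force: 30.0
```

```bash
python3 -c "
from go import *
from h import *
need([615,144,200],7.7)
import cv2
a,d=shot('top','top_p1'); b,d=shot('scene','scene_p1')
c=lambda i,r0,r1,c0,c1: cv2.resize(i[r0:r1,c0:c1,::-1],(400,400),interpolation=cv2.INTER_CUBIC)
cv2.imwrite('pics/p1.png',np.hstack([c(a,150,270,280,400),c(b,190,310,220,340)]))"
```

```text
t 11.1 pos [615.2 143.6 200. ] yang 7.71 z [ 0. -0. -1.] F [-0.81 -0.46 -2.33] T [-0.025 -0.001  0.004] grip 21.6 30.0 j [ 0.04  0.35  1.5  -0.    1.28 -0.09]
shift norm [ 0.0017 -0.0005 -0.    ] yaw norm 0.0001
```

View pics/p1.png

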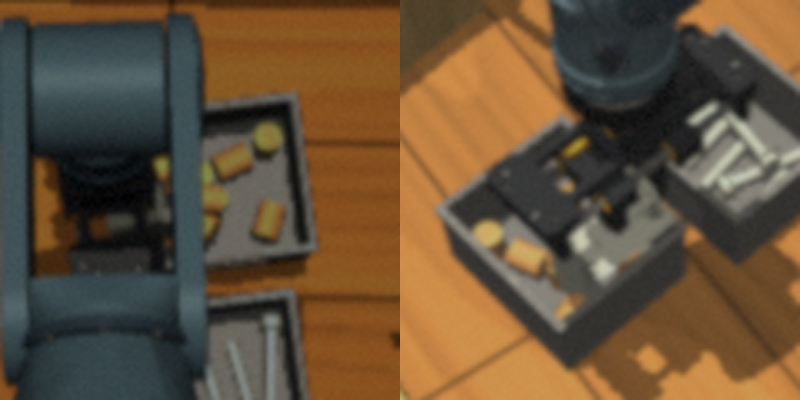

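The left crop (top view) shows the plugs in the bin at (160-270,140-220) and no plug on the bolt side. The right crop shows the scoop hanging steeply at (620,230). I lift clear and check.

Call:
apply_moves([
  [0, 0, -0.05, 0, 1],
  [0, 0, -0.12, 0, 1],
  [0, 0, -0.15, 0, 1],
  [0, 0, -0.15, 0, 1],
  [0, 0, -0.05, 0, 1],
])

```text
t: 11.82
position: [616.3, 143.7, 334.0]
eef_rot: [0.002, 0.658, 0.753, 0.002]
force: [-0.2, 0.5, -2.3]
grip_width: 22.0
grip_force: 30.0
```

Call:
apply_moves([
  [0.1, -0.05, 0, 0, 1],
  [0.2, -0.1, 0, 0, 1],
  [0.2, -0.1, 0, 0, 1],
  [0.2, -0.1, 0, 0, 1],
  [0.1, -0.05, 0, 0, 1],
])

```text
t: 12.45
position: [487.0, 330.4, 329.1]
eef_rot: [-0.001, 0.657, 0.754, -0.001]
force: [0.8, 0.6, -1.7]
grip_width: 21.5
grip_force: 30.0
```

```bash
python3 -c "
from go import *
from h import *
need([615,144,200],7.7)
import cv2
a,d=shot('top','top_p2'); b,d=shot('scene','scene_p2')
p=telemetry.state()['position']
print(proj('top',p),proj('scene',p))
c=lambda i,r0,r1,c0,c1: cv2.resize(i[r0:r1,c0:c1,::-1],(400,400),interpolation=cv2.INTER_CUBIC)
u,v=proj('scene',p-[0,0,60])[0].astype(int)
u=min(u,560)
cv2.imwrite('pics/p2.png',np.hstack([c(a,150,270,280,400),c(b,v-80,v+80,u-80,u+80)]))"
```

```text
t 12.45 pos [487.  330.4 329.1] yang 7.85 z [-0.002 -0.    -1.   ] F [ 0.79  0.55 -1.74] T [ 0.029  0.113 -0.   ] grip 21.5 30.0 j [0.39 0.16 1.48 0.   1.51 0.26]
shift norm [-0.8088  0.4064  0.5159] yaw norm 0.0012
[[230.00076615 244.07701435]] [[387.16238275 245.27629066]]
```

View pics/p2.png

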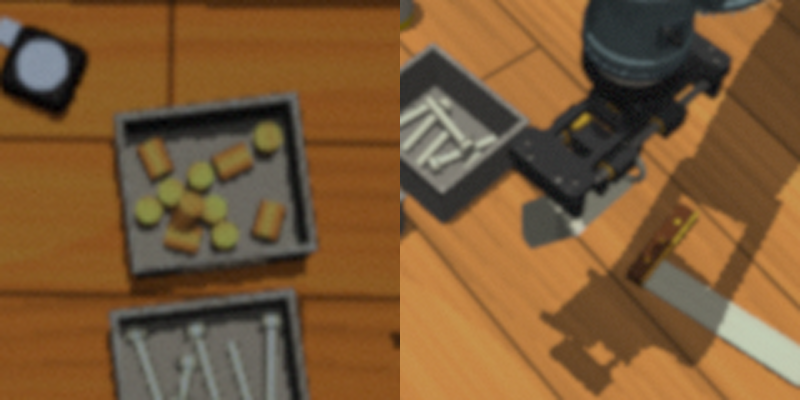

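All 11 plugs (5 plus 6) are in the bin at (148-270,137-238), and the scoop is empty. Now I measure the scoop's tilt from a plane fit of its underside.

```bash
python3 - <<'E'
from h import *
from scipy.spatial.transform import Rotation as Ro
s=telemetry.state();q=s["eef_rot"];M=Ro.from_quat([q[1],q[2],q[3],q[0]]).as_matrix();p=s["position"]
im=cv2.imread("pics/scene_p2.png");P=cloud("scene",np.load("scene_p2.npy"))
L=(P-p)@M  # tool frame: x back, y across, z down
k=(abs(L[...,1])<45)&(L[...,2]>25)&(L[...,2]<190)&(abs(L[...,0])<120)&(P[...,2]>30)
A=L[k]; print(len(A),np.percentile(A,[2,50,98],axis=0).round())
for _ in range(4):
    c=A.mean(0); U,S,V=np.linalg.svd(A-c,full_matrices=False); n=V[2]; r=abs((A-c)@n); A=A[r<max(4,np.median(r)*2.5)]
n=n*np.sign(n[0]); print(len(A),c.round(),n.round(3),"tilt deg",np.degrees(np.arctan2(n[0],n[2])).round(1),"rms",np.std((A-c)@n).round(2),"ext",A.min(0).round(),A.max(0).round())
E
```

```text
490 [[-54. -29.  53.]
 [-17.  37.  69.]
 [  5.  39. 140.]]
454 [-18.  24.  81.] [0.855 0.336 0.396] tilt deg 65.2 rms 8.84 ext [-55. -36.  47.] [  7.  40. 152.]
```

Call:
apply_moves([
  [0, 0, 0.1, 0, 1],
  [0, 0, 0.2, 0, 1],
  [0, 0, 0.2, 0, 1],
  [0, 0, 0.14, 0, 1],
  [0, 0, 0.05, 0, 1],
])

```text
t: 13.18
position: [487.9, 326.9, 154.3]
eef_rot: [-0.001, 0.658, 0.753, -0.002]
force: [1.1, 0.1, -2.0]
grip_width: 22.2
grip_force: 30.0
```

Call:
apply_moves([
  [0, 0, 0, 0, 1],
  [0, 0, 0, 0, 1],
])

```text
t: 13.42
position: [490.5, 328.7, 159.4]
eef_rot: [0.001, 0.658, 0.753, 0.001]
force: [-0.0, 0.4, -0.8]
grip_width: 21.8
grip_force: 30.0
```

```bash
python3 - <<'E'
from go import *
need([487,330,150],7.7)
for n in("scene","top"):
    im,d=shot(n,n+"_p3")
    s=telemetry.state();q=s["eef_rot"];M=Ro.from_quat([q[1],q[2],q[3],q[0]]).as_matrix();p=s["position"]
    P=cloud(n,d); L=(P-p)@M
    k=(abs(L[...,1])<36)&(L[...,2]>15)&(abs(L[...,0])<100)&(P[...,2]>6); A=L[k]
    for lo in range(15,155,15):
        m=(A[:,2]>=lo)&(A[:,2]<lo+15)
        if m.sum()>3: print(n,lo,m.sum(),np.percentile(A[m,0],[5,50,95]).round())
E
```

```text
t 13.43 pos [490.5 328.7 159.4] yang 7.7 z [ 0.003  0.001 -1.   ] F [-0.    0.44 -0.84] T [-0.033 -0.032 -0.022] grip 21.8 30.0 j [ 0.39  0.31  1.65 -0.    1.18  0.26]
shift norm [ 0.0069 -0.0134  0.0374] yaw norm -0.0
scene 45 5 [-7. -5. -0.]
scene 60 77 [-5.  1.  4.]
scene 150 6 [-21.  10.  73.]
top 60 8 [-51. -44. -36.]
top 75 9 [-55. -50. -35.]
top 90 9 [-57. -48. -39.]
top 105 5 [-43. -38. -34.]
top 120 46 [-45. -36. -31.]
top 135 70 [-67. -42. -37.]
top 150 33 [-96. -56.  88.]
```

Call:
apply_moves([
  [0, 0, 0.04, 0, 1],
  [0, 0, 0.026, 0, 1],
  [0.054, 0, 0.0186, 0, 1],
  [0.054, 0, 0.0186, 0, 1],
])

```text
t: 14.02
position: [487.5, 357.6, 135.3]
eef_rot: [0.001, 0.658, 0.753, 0.004]
force: [-0.5, 2.3, 5.6]
grip_width: 21.5
grip_force: 30.0
```

Call:
apply_moves([
  [0.05, 0, 0.027, 0, 1],
  [0.05, 0, 0.027, 0, 1],
  [0.044, 0, 0.0346, 0, 1],
  [0.044, 0, 0.0346, 0, 1],
])

```text
t: 14.52
position: [479.1, 401.9, 99.9]
eef_rot: [0.0, 0.658, 0.753, -0.0]
force: [1.5, -2.1, 1.0]
grip_width: 21.7
grip_force: 30.0
```

```bash
cat > q.py <<'E'
from go import *
import sys
need([490,430,37],7.7)
for n in("top","scene"):
    im,d=shot(n,n+"_"+sys.argv[1])
    s=telemetry.state();q=s["eef_rot"];M=Ro.from_quat([q[1],q[2],q[3],q[0]]).as_matrix();p=s["position"]
    P=cloud(n,d); L=(P-p)@M
    k=(abs(L[...,1])<34)&(L[...,0]>-170)&(L[...,0]<0)&(P[...,2]>6)&(P[...,2]<p[2]+40); A=L[k];Z=P[k][:,2]
    print(n,[(lo,int(m.sum()),*np.percentile(Z[m],[10,50,90]).round().astype(int).tolist()) for lo in range(-170,-10,15) if (m:=(A[:,0]>=lo)&(A[:,0]<lo+15)).sum()>3])
E
python3 q.py p4
```

```text
t 14.53 pos [479.1 401.9  99.9] yang 7.71 z [-0.    -0.001 -1.   ] F [ 1.53 -2.07  1.03] T [-0.653 -0.197  0.149] grip 21.7 30.0 j [ 0.51  0.46  1.58 -0.    1.1   0.37]
shift norm [0.1056 0.0583 0.2517] yaw norm 0.0001
top [(-170, 4, 7, 8, 8), (-155, 6, 7, 7, 9), (-140, 9, 7, 8, 10), (-125, 27, 7, 9, 16), (-110, 96, 7, 11, 18), (-95, 138, 11, 17, 26), (-80, 141, 18, 25, 32), (-65, 167, 26, 33, 82), (-50, 136, 37, 78, 92), (-35, 10, 42, 50, 83)]
scene [(-125, 18, 7, 10, 23), (-110, 98, 8, 11, 34), (-95, 117, 13, 18, 47), (-80, 76, 21, 28, 60), (-65, 15, 64, 75, 80), (-50, 4, 74, 75, 82), (-35, 10, 46, 71, 78)]
```

The scoop is rotating back as planned, now at about 28°. Continue down to the bench.

Call:
apply_moves([
  [0.037, 0, 0.041, 0, 1],
  [0.037, 0, 0.041, 0, 1],
  [0.029, 0, 0.046, 0, 1],
  [0.029, 0, 0.046, 0, 1],
])

```text
t: 15.12
position: [474.4, 434.7, 56.2]
eef_rot: [-0.0, 0.658, 0.753, -0.0]
force: [1.1, -2.1, 0.7]
grip_width: 21.9
grip_force: 30.0
```

Call:
apply_moves([
  [0.019, 0, 0.045, 0, 1],
  [0.01, 0, 0.03, 0, 1],
  [0, 0, 0, 0, 1],
])

```text
t: 15.5
position: [473.6, 441.8, 38.0]
eef_rot: [-0.0, 0.658, 0.753, -0.0]
force: [-0.8, -1.4, -0.7]
grip_width: 21.9
grip_force: 30.0
```

```bash
python3 q.py p5
```

```text
t 15.5 pos [473.6 441.8  38. ] yang 7.71 z [-0.001  0.    -1.   ] F [-0.82 -1.4  -0.7 ] T [-0.088  0.104 -0.088] grip 21.9 30.0 j [0.57 0.59 1.53 0.   1.02 0.43]
shift norm [-0.0555  0.0587  0.0039] yaw norm 0.0
top [(-170, 9, 6, 8, 10), (-155, 18, 7, 8, 11), (-140, 29, 7, 9, 26), (-125, 42, 7, 8, 28), (-110, 33, 6, 9, 37), (-95, 40, 7, 10, 40), (-80, 33, 7, 9, 41), (-65, 108, 7, 33, 46), (-50, 56, 35, 47, 52), (-35, 10, 6, 44, 51)]
scene [(-155, 5, 7, 9, 13), (-140, 18, 6, 8, 20), (-125, 17, 6, 16, 30), (-110, 28, 7, 16, 40), (-95, 41, 7, 19, 41), (-80, 39, 6, 17, 42), (-65, 64, 21, 43, 46), (-50, 33, 22, 43, 49)]
```

Call:
apply_moves([
  [0, 0, 0, 0, 0.5],
  [0, 0, 0, 0, 0.5],
  [0, 0, 0, 0, 0.5],
])

```text
t: 15.98
position: [474.1, 441.8, 39.0]
eef_rot: [0.0, 0.658, 0.753, 0.0]
force: [-0.1, -0.1, -0.0]
grip_width: 43.8
grip_force: 0.0
```

Call:
apply_moves([
  [-0.042, 0, 0.008, 0, 0.5],
  [-0.042, 0, 0.008, 0, 0.5],
  [0, 0, 0, 0, 1],
  [0, 0, 0, 0, 1],
  [0, 0, 0, 0, 1],
])

```text
t: 16.6
position: [476.8, 420.9, 34.7]
eef_rot: [0.0, 0.658, 0.753, 0.0]
force: [0.8, -0.3, 0.0]
grip_width: 22.0
grip_force: 30.0
```

Call:
apply_moves([
  [0, 0, 0, 0, 1],
  [0, 0, 0, 0, 1],
  [0, 0, -0.04, 0, 1],
  [0, 0, -0.12, 0, 1],
  [0, 0, -0.2, 0, 1],
])

```text
t: 17.23
position: [475.1, 420.1, 123.7]
eef_rot: [-0.001, 0.658, 0.753, -0.002]
force: [1.1, -0.1, -1.5]
grip_width: 21.9
grip_force: 30.0
```

Call:
apply_moves([
  [0, 0, -0.24, 0, 1],
  [0, 0, -0.24, 0, 1],
  [0, 0, -0.2, 0, 1],
  [0, 0, -0.1, 0, 1],
  [0, 0, 0, 0, 1],
])

```text
t: 17.85
position: [477.3, 421.5, 322.7]
eef_rot: [0.001, 0.658, 0.753, 0.003]
force: [1.0, -0.3, -2.3]
grip_width: 21.5
grip_force: 30.0
```

```bash
python3 q.py p6
```

```text
t 17.85 pos [477.3 421.5 322.7] yang 7.73 z [ 0.005  0.003 -1.   ] F [ 0.98 -0.26 -2.28] T [ 0.065  0.116 -0.   ] grip 21.5 30.0 j [0.54 0.27 1.36 0.   1.51 0.4 ]
shift norm [0.0242 0.0492 1.1432] yaw norm 0.0002
top [(-170, 6, 6, 7, 8), (-155, 5, 6, 6, 13), (-140, 10, 7, 7, 290), (-125, 188, 285, 289, 294), (-110, 193, 285, 290, 295), (-95, 189, 285, 290, 296), (-80, 195, 286, 290, 296), (-65, 189, 286, 290, 295), (-50, 190, 287, 291, 296), (-35, 114, 290, 309, 333)]
scene [(-140, 12, 284, 286, 287), (-125, 172, 285, 287, 290), (-110, 170, 285, 288, 303), (-95, 178, 286, 288, 310), (-80, 151, 286, 289, 317), (-65, 34, 288, 316, 328)]
```

Level in the new grip at the handle point; lip 127 mm ahead of the TCP, as it should be. I turn to the peg heading and refine the peg line.

Call:
apply_moves([
  [0, 0, 0, 0.04, 1],
  [0, 0, 0, 0.08, 1],
  [0, 0, 0, 0.08, 1],
  [0, 0, 0, 0.08, 1],
  [0, 0, 0, 0.08, 1],
])

```text
t: 18.58
position: [475.8, 420.3, 316.6]
eef_rot: [0.0, 0.89, 0.455, -0.002]
force: [-0.4, 0.4, -1.8]
grip_width: 21.8
grip_force: 30.0
```

Call:
apply_moves([
  [0, 0, 0, 0.08, 1],
  [0, 0, 0, 0.08, 1],
  [0, 0, 0, 0.08, 1],
  [0, 0, 0, 0.08, 1],
  [0, 0, 0, 0.04, 1],
])

```text
t: 19.2
position: [475.8, 420.3, 316.6]
eef_rot: [0.001, 0.995, 0.097, -0.002]
force: [0.2, -0.0, -2.1]
grip_width: 21.7
grip_force: 30.0
```

```bash
python3 - <<'E'
from m import *
from go import need
root=np.array([563.6,-218,250]); o=np.radians(11.4); yd=np.array([-np.sin(o),np.cos(o)]); xd=np.array([np.cos(o),np.sin(o)])
for n in("scene","top"):
    d=np.load(n+"0.npy"); im=cv2.imread(f"pics/{n}0.png")
    S,_=pts(n,d,im,(500,620,-260,-80),225,290)
    s=(S[:,:2]-root[:2])@yd; q=(S[:,:2]-root[:2])@xd; h=S[:,2]-250-.14*s
    print(n,"s max",np.percentile(s,99))
    for lo in range(0,120,15):
        m=(s>=lo)&(s<lo+15)&(abs(q)<20)
        if m.sum()>3: print(lo,m.sum(),"q",np.percentile(q[m],[5,50,95]).round(1),"h",np.percentile(h[m],[10,50,90]).round(1))
    # organiser left face: points with z 100..240 near face ; front face
    S,_=pts(n,d,im,(540,780,-260,-120),80,240); f=(S[:,:2]-root[:2])@yd; print("face",len(f),np.median(f[abs(f)<15]))
need([485,-81,322],-78.6)
E
```

```text
scene s max 106.07080568367111
0 103 q [-12.5   8.2  18.4] h [-11.4   6.1  27.7]
15 28 q [-1.3  6.7 11.8] h [0.3 4.3 6.4]
30 26 q [-1.8  5.9 11. ] h [-2.2  3.8  5.6]
45 27 q [-1.5  6.5 11.1] h [-1.   4.3  6. ]
60 24 q [-2.5  6.5 11.3] h [0.5 4.1 5.9]
75 30 q [-0.7  6.5 11.5] h [-0.7  4.5  7.1]
90 32 q [-1.7  8.  12.5] h [-3.3  4.   6.2]
105 13 q [-1.5  5.1  9.4] h [-3.7  1.1  5.1]
face 2747 -1.517759601366932
top s max 105.2039610414159
0 84 q [-13.9  -0.   15.9] h [-10.5   3.6  14.6]
15 37 q [-6.4 -1.   6. ] h [-1.3  3.5  7.7]
30 33 q [-6.5 -0.2  6.3] h [0.1 3.6 8. ]
45 35 q [-6.3 -0.3  6.1] h [0.6 3.2 7.2]
60 35 q [-6.6 -0.   6.5] h [-0.3  4.7  8.2]
75 35 q [-6.5 -0.7  6.2] h [-0.2  3.7  8. ]
90 36 q [-6.4  0.4  6.3] h [1.3 4.4 7.8]
105 11 q [-5.8 -0.9  5.6] h [-1.4  2.6  6.4]
face 938 -0.8818889709457453
t 19.2 pos [475.8 420.3 316.6] yang -78.9 z [-0.004 -0.002 -1.   ] F [ 0.23 -0.02 -2.09] T [ 0.02   0.068 -0.004] grip 21.7 30.0 j [ 0.54  0.27  1.37 -0.    1.51  1.91]
shift norm [-0.35    1.9747 -0.017 ] yaw norm -0.0025
```

Call:
apply_moves([
  [-0.018, 0.1, -0.017, -0.0025, 1],
  [-0.035, 0.2, 0, 0, 1],
  [-0.035, 0.2, 0, 0, 1],
  [-0.035, 0.2, 0, 0, 1],
  [-0.035, 0.2, 0, 0, 1],
])

```text
t: 19.82
position: [482.0, 190.8, 321.4]
eef_rot: [0.0, 0.995, 0.101, -0.002]
force: [0.5, -1.1, -1.3]
grip_width: 21.7
grip_force: 30.0
```

Call:
apply_moves([
  [-0.035, 0.2, 0, 0, 1],
  [-0.035, 0.2, 0, 0, 1],
  [-0.035, 0.2, 0, 0, 1],
  [-0.035, 0.2, 0, 0, 1],
  [-0.035, 0.17, 0, 0, 1],
])

```text
t: 20.45
position: [488.0, -55.4, 321.5]
eef_rot: [-0.001, 0.995, 0.101, -0.002]
force: [0.6, -1.1, -3.1]
grip_width: 21.9
grip_force: 30.0
```

Call:
apply_moves([
  [-0.017, 0.105, 0, 0, 1],
  [0, 0, 0, 0, 1],
  [0, 0, 0, 0, 1],
])

```text
t: 20.82
position: [489.6, -79.7, 322.4]
eef_rot: [-0.001, 0.995, 0.101, -0.001]
force: [-0.1, -0.7, -2.6]
grip_width: 21.7
grip_force: 30.0
```

```bash
python3 -c "
from go import *
need([485,-81,267.5],-78.6)"; python3 - <<'E'
from m import *
root=np.array([563.6,-218,250]); o=np.radians(11.4); yd=np.array([-np.sin(o),np.cos(o)]); xd=np.array([np.cos(o),np.sin(o)])
p=telemetry.state()["position"]
for n in("scene","top"):
    im,d=shot(n,n+"_g1"); P=cloud(n,d).reshape(-1,3)
    s=(P[:,:2]-p[:2])@yd; q=(P[:,:2]-p[:2])@xd; h=P[:,2]-p[2]
    for lo,hi in((-140,-120),(-120,-100),(-100,-80),(-80,-60),(20,30),(30,40),(40,50),(50,60),(60,70),(70,80)):
        m=(q>=lo)&(q<hi)&(abs(s)<45)&(abs(h)<45)
        if m.sum()>2: print(n,lo,m.sum(),"s",np.percentile(s[m],[3,50,97]).round(1),"h",np.percentile(h[m],[5,50,95]).round(1),"qmin/max",q[m].min().round(1),q[m].max().round(1))
    c=cv2.resize(im[...,::-1][(slice(170,290) if n=="top" else slice(60,180)),(slice(370,490) if n=="top" else slice(180,300))],(400,400),interpolation=cv2.INTER_CUBIC)
    globals()[n]=c
cv2.imwrite("pics/g1.png",np.hstack([top,scene]))
E
```

```text
t 20.82 pos [489.6 -79.7 322.4] yang -78.39 z [-0.002  0.002 -1.   ] F [-0.08 -0.65 -2.56] T [-0.034  0.093 -0.037] grip 21.7 30.0 j [-0.4  -0.05  1.71  0.    1.48  0.97]
shift norm [-0.0188  0.0019  0.2197] yaw norm 0.0017
scene -140 18 s [-35.5  10.5  40.3] h [-34.  -28.7 -20.4] qmin/max -126.8 -120.2
scene -120 65 s [-35.7  38.4  41.6] h [-31.8 -17.4  -7.2] qmin/max -119.8 -100.2
scene -100 61 s [21.7 39.4 42. ] h [-32.6 -17.2  -1. ] qmin/max -99.0 -80.4
scene -80 35 s [36.7 39.5 42.2] h [-32.5 -24.9 -16. ] qmin/max -79.8 -60.3
scene 20 42 s [-9.7  8.5 14.2] h [-7.7  9.4 14.6] qmin/max 21.1 29.8
scene 30 53 s [-5.3  3.6 12. ] h [-11.1   2.3  15.3] qmin/max 30.1 39.8
scene 40 20 s [0.9 2.9 5.7] h [-14.9  15.9  21.9] qmin/max 40.2 49.8
scene 50 18 s [0.7 3.4 5.6] h [-17.1 -12.3  22.6] qmin/max 50.7 60.0
scene 60 25 s [0.7 3.7 6. ] h [-14.7  10.1  19.9] qmin/max 60.7 69.6
scene 70 10 s [-0.   3.2  5.6] h [-4.8  5.4 12. ] qmin/max 70.2 74.5
top -140 74 s [-18.6   0.9  24.2] h [-38.6 -32.1 -27.3] qmin/max -129.3 -120.0
top -120 243 s [-29.2   4.2  39.8] h [-36.8 -32.2 -19.8] qmin/max -120.0 -100.1
top -100 290 s [-33.5  -0.7  40.2] h [-37.4 -31.6   3.5] qmin/max -99.9 -80.0
top -80 297 s [-33.9  -0.7  40. ] h [-36.8 -30.9   8.5] qmin/max -80.0 -60.1
```

View pics/g1.png

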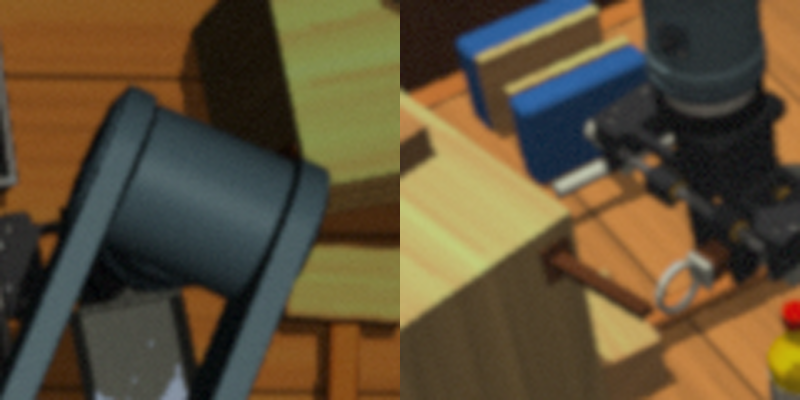

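In the right crop (scene view) the ring is at (680,282), lined up in front of the peg, which runs from (555,262) to (650,312). In the left crop the arm hides the peg. I go to the pre-thread point.

```bash
cat > peg.py <<'E'
from go import *
root=np.array([563.6,-218]); o=np.radians(11.4); yd=np.array([-np.sin(o),np.cos(o)]); xd=np.array([np.cos(o),np.sin(o)])
def tgt(s,dz=-3.5,dx=-47): return [*(root+s*yd+dx*xd),250+.14*s+dz]
E
python3 -c "
from peg import *
need(tgt(145),-78.6); need(tgt(50),-78.6)"
```

```text
t 20.93 pos [489.9 -79.3 323.1] yang -78.32 z [-0.001  0.001 -1.   ] F [-0.22 -0.38 -1.04] T [ 0.004  0.081 -0.015] grip 21.9 30.0 j [-0.4  -0.05  1.71  0.    1.48  0.97]
shift norm [-0.0087  0.0223  0.2253] yaw norm 0.0023
t 20.93 pos [489.9 -79.3 323.1] yang -78.32 z [-0.001  0.001 -1.   ] F [-0.22 -0.38 -1.04] T [ 0.004  0.081 -0.015] grip 21.9 30.0 j [-0.4  -0.05  1.71  0.    1.48  0.97]
shift norm [-0.0105  0.4023  0.2781] yaw norm 0.0023
```

Call:
apply_moves([
  [-0.009, 0.02, 0.07, 0.0023, 1],
  [0, 0, 0.1, 0, 1],
  [0, 0, 0.055, 0, 1],
  [0, 0, 0, 0, 1],
  [0, 0, 0, 0, 1],
])

```text
t: 21.55
position: [489.4, -85.9, 268.3]
eef_rot: [0.0, 0.995, 0.099, 0.0]
force: [-0.3, -0.4, -2.5]
grip_width: 21.9
grip_force: 30.0
```

```bash
python3 - <<'E'
from peg import *
need(tgt(145),-78.6)
p=telemetry.state()["position"]
im,d=shot("scene","scene_g2"); P=cloud("scene",d).reshape(-1,3)
s=(P[:,:2]-root)@yd; q=(P[:,:2]-root)@xd; h=P[:,2]-250-.14*s
for nm,m in (("peg",(s>60)&(s<103)&(abs(q)<25)&(abs(h)<25)),("ring",(s>130)&(s<165)&(q>-9)&(q<40)&(abs(h)<35))):
    print(nm,m.sum(),"s",np.percentile(s[m],[3,50,97]).round(1),"q",np.percentile(q[m],[3,50,97]).round(1),"h",np.percentile(h[m],[3,50,97]).round(1))
print("ring centre by model in px",proj("scene",p+[50*xd[0],50*xd[1],1.5]),"peg tip px",proj("scene",[*(root+110*yd),265.3]))
cv2.imwrite("pics/g2.png",cv2.resize(im[100:190,200:320,::-1],(800,600),interpolation=cv2.INTER_CUBIC))
E
```

```text
t 21.55 pos [489.4 -85.9 268.3] yang -78.65 z [ 0.001 -0.    -1.   ] F [-0.32 -0.41 -2.49] T [0.027 0.068 0.038] grip 21.9 30.0 j [-0.41 -0.01  1.78 -0.    1.37  0.96]
shift norm [-0.0016 -0.0032  0.0059] yaw norm -0.0004
peg 78 s [ 62.5  82.2 101.5] q [-1.9  6.9 11.9] h [-3.4  4.   7.9]
ring 71 s [143.4 147.1 150.3] q [-7.5 10.4 25.9] h [-19.7   2.9  20.1]
ring centre by model in px [[264.08952585 159.35025868]] peg tip px [[255.93075297 153.1578954 ]]
```

View pics/g2.png

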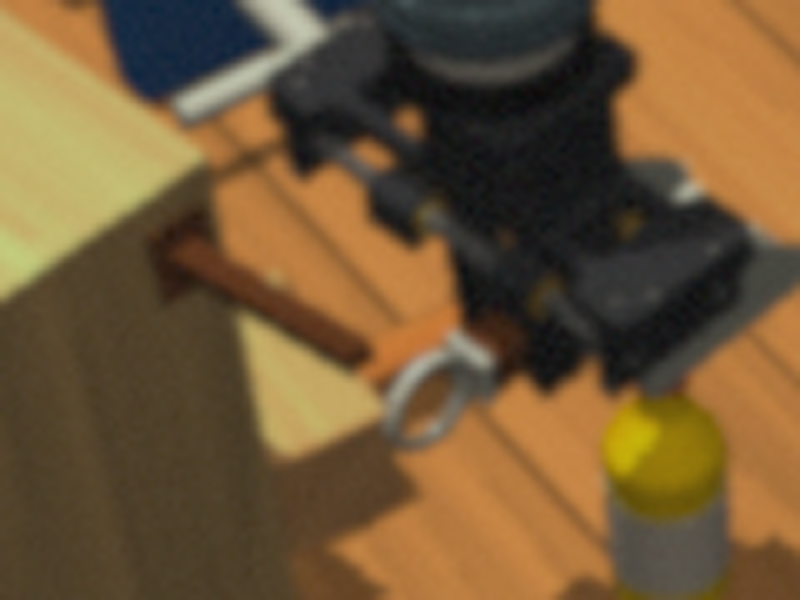

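The crop shows the ring centred at (428,398), in line with the extended peg axis (190,240)→(360,350). The measured offsets agree within 1 mm, so I thread it.

Call:
apply_moves([
  [0, 0.05, 0.012, 0, 1],
  [0, 0.06, 0.009, 0, 1],
  [0, 0.06, 0.0085, 0, 1],
  [0, 0.06, 0.0085, 0, 1],
  [0, 0, 0, 0, 1],
])

```text
t: 22.22
position: [500.3, -143.5, 257.7]
eef_rot: [-0.0, 0.995, 0.098, -0.0]
force: [0.2, -0.6, -2.0]
grip_width: 22.0
grip_force: 30.0
```

Call:
apply_moves([
  [0, 0.05, 0.0075, 0, 1],
  [0, 0.05, 0.0075, 0, 1],
  [0, 0.047, 0.006, 0, 1],
  [0, 0, 0, 0, 1],
  [0, 0, 0, 0, 1],
])

```text
t: 22.85
position: [507.5, -178.1, 252.8]
eef_rot: [-0.0, 0.995, 0.099, -0.0]
force: [0.4, -0.7, -2.7]
grip_width: 21.8
grip_force: 30.0
```

```bash
python3 - <<'E'
from peg import *
need(tgt(50),-78.6)
im,d=shot("scene","scene_g3"); P=cloud("scene",d).reshape(-1,3)
s=(P[:,:2]-root)@yd; q=(P[:,:2]-root)@xd; h=P[:,2]-250-.14*s
for a,b in((10,40),(40,60),(60,100)):
    m=(s>a)&(s<b)&(q>-9)&(q<40)&(abs(h)<35); print(a,b,m.sum(),"s",np.percentile(s[m],[3,50,97]).round(1),"q",np.percentile(q[m],[3,50,97]).round(1),"h",np.percentile(h[m],[3,50,97]).round(1))
cv2.imwrite("pics/g3.png",cv2.resize(im[100:190,200:320,::-1],(640,480),interpolation=cv2.INTER_CUBIC))
E
```

```text
t 22.85 pos [ 507.5 -178.1  252.8] yang -78.68 z [-0.  0. -1.] F [ 0.37 -0.67 -2.74] T [0.06  0.011 0.01 ] grip 21.8 30.0 j [-0.56  0.1   1.7   0.    1.34  0.81]
shift norm [ 0.0005  0.0009 -0.0029] yaw norm -0.0006
10 40 49 s [11.2 23.3 37.8] q [-3.1  7.  12. ] h [-5.2  4.   7.7]
40 60 85 s [47.5 52.9 58. ] q [-6.6  9.3 24.9] h [-21.2   4.8  18.1]
60 100 72 s [62.2 79.2 97.9] q [-2.4  6.2 12.5] h [-3.6  4.4  7.4]
```

View pics/g3.png

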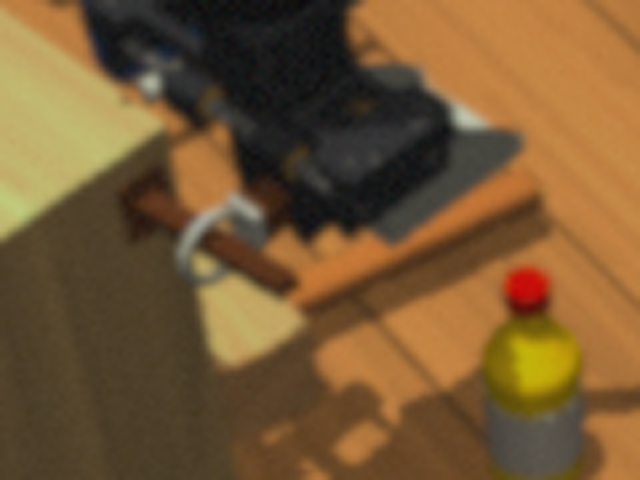

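The ring at (205,245) encircles the peg. I lower it until it bears, then release.

Call:
apply_moves([
  [0, 0, 0.014, 0, 1],
  [0, 0, 0.012, 0, 1],
  [0, 0, 0.008, 0, 1],
  [0, 0, 0, 0, 1],
])

```text
t: 23.4
position: [507.9, -178.1, 244.8]
eef_rot: [0.0, 0.995, 0.099, 0.0]
force: [0.7, 1.3, 1.2]
grip_width: 22.0
grip_force: 30.0
```

Call:
apply_moves([
  [0, 0, 0.004, 0, 1],
  [0, 0, 0.004, 0, 1],
  [0, 0, 0, 0, 1],
])

```text
t: 23.78
position: [508.0, -178.4, 242.8]
eef_rot: [0.0, 0.995, 0.099, 0.001]
force: [2.5, 0.3, 2.7]
grip_width: 21.6
grip_force: 30.0
```

Call:
apply_moves([
  [0, 0, 0, 0, 0.5],
  [0, 0, 0, 0, 0.5],
  [0, 0, -0.1, 0, 0.5],
  [0, 0, -0.2, 0, 0.5],
  [0, 0, -0.2, 0, 0.5],
])

```text
t: 24.4
position: [506.9, -178.1, 367.9]
eef_rot: [-0.001, 0.995, 0.099, -0.001]
force: [0.2, -0.7, 0.7]
grip_width: 44.1
grip_force: 0.0
```

Call:
apply_moves([
  [-0.1, 0, -0.1, 0, 0.5],
  [-0.15, -0.1, 0, 0, 0.5],
  [-0.1, -0.2, 0, 0, 0.5],
  [0, -0.2, 0, 0, 0.5],
  [0, -0.2, 0, 0, 0.5],
])

```text
t: 25.02
position: [386.3, -22.8, 392.1]
eef_rot: [0.0, 0.995, 0.098, -0.0]
force: [0.3, 1.2, 0.9]
grip_width: 44.3
grip_force: 0.0
```

Call:
apply_moves([
  [0, -0.2, 0, 0, 0.5],
  [0, -0.1, 0, 0, 0.5],
  [0, 0, 0, 0, 0.5],
  [0, 0, 0, 0, 0.5],
  [0, 0, 0, 0, 0.5],
])

```text
t: 25.65
position: [372.8, 48.8, 392.1]
eef_rot: [0.0, 0.995, 0.098, -0.0]
force: [-0.7, -0.5, 0.2]
grip_width: 44.1
grip_force: 0.0
```

Call:
apply_moves([
  [0, 0, 0, 0, 0.5],
  [0, 0, 0, 0, 0.5],
  [0, 0, 0, 0, 0.5],
  [0, 0, 0, 0, 0.5],
  [0, 0, 0, 0, 0.5],
])

```text
t: 26.28
position: [372.6, 49.8, 392.4]
eef_rot: [0.0, 0.995, 0.099, 0.0]
force: [0.7, -0.6, 0.4]
grip_width: 44.3
grip_force: 0.0
```

Call:
apply_moves([
  [0, 0, 0, 0, 0.5],
  [0, 0, 0, 0, 0.5],
  [0, 0, 0, 0, 0.5],
  [0, 0, 0, 0, 0.5],
  [0, 0, 0, 0, 0.5],
])

```text
t: 26.9
position: [372.6, 49.7, 392.4]
eef_rot: [0.0, 0.995, 0.099, -0.0]
force: [0.4, -0.7, 0.3]
grip_width: 44.3
grip_force: 0.0
```

Call:
apply_moves([
  [0, 0, 0, 0, 0.5],
  [0, 0, 0, 0, 0.5],
  [0, 0, 0, 0, 0.5],
  [0, 0, 0, 0, 0.5],
  [0, 0, 0, 0, 0.5],
])

```text
t: 27.52
position: [372.6, 49.7, 392.4]
eef_rot: [0.0, 0.995, 0.099, -0.0]
force: [-0.2, -0.4, 0.2]
grip_width: 43.9
grip_force: 0.0
```

Call:
apply_moves([
  [0, 0, 0, 0, 0.5],
  [0, 0, 0, 0, 0.5],
  [0, 0, 0, 0, 0.5],
  [0, 0, 0, 0, 0.5],
  [0, 0, 0, 0, 0.5],
])

```text
t: 28.15
position: [372.6, 49.8, 392.4]
eef_rot: [0.0, 0.995, 0.099, 0.0]
force: [-0.1, 0.3, -0.4]
grip_width: 44.4
grip_force: 0.0
```

Call:
apply_moves([
  [0, 0, 0, 0, 0.5],
  [0, 0, 0, 0, 0.5],
  [0, 0, 0, 0, 0.5],
  [0, 0, 0, 0, 0.5],
  [0, 0, 0, 0, 0.5],
])

```text
t: 28.78
position: [372.6, 49.8, 392.4]
eef_rot: [-0.0, 0.995, 0.099, 0.0]
force: [-0.8, 0.8, 0.2]
grip_width: 44.0
grip_force: 0.0
```

```bash
python3 - <<'E'
from peg import *
need(tgt(50),-78.6)
a,da=shot("scene","scene_h1"); b,db=shot("scene","scene_h2")
k=(slice(60,260),slice(150,350)); print("frame diff",np.abs(a[k].astype(int)-b[k]).mean())
t,_=shot("top","top_h1")
c=lambda i:cv2.resize(i[...,::-1],(400,400),interpolation=cv2.INTER_CUBIC)
cv2.imwrite("pics/h1.png",np.hstack([c(b[90:240,180:330]),c(t[150:310,270:430])]))
E
```

```text
t 28.77 pos [372.6  49.8 392.4] yang -78.67 z [ 0.  0. -1.] F [-0.76  0.83  0.2 ] T [-0.043  0.216  0.016] grip 44.0 0.0 j [-0.19 -0.38  1.85  0.    1.68  1.19]
shift norm [0.3503 1.0005 0.5555] yaw norm -0.0006
frame diff 1.350875
```

View pics/h1.png

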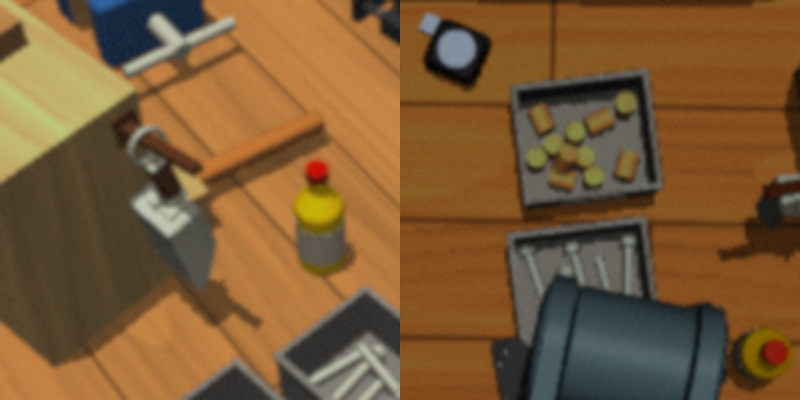

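The scoop hangs lip down on the peg, with the ring at (145,140) and the bowl at (180,230). All 11 plugs are in the bin and the glue bottle is upright. I wait for the swing to die, then check.

Call:
apply_moves([
  [0, 0, 0, 0, 0.5],
  [0, 0, 0, 0, 0.5],
  [0, 0, 0, 0, 0.5],
  [0, 0, 0, 0, 0.5],
  [0, 0, 0, 0, 0.5],
])

```text
t: 29.55
position: [372.6, 49.7, 392.4]
eef_rot: [0.0, 0.995, 0.099, 0.0]
force: [0.5, -0.6, -0.2]
grip_width: 44.2
grip_force: 0.0
```

Call:
apply_moves([
  [0, 0, 0, 0, 0.5],
  [0, 0, 0, 0, 0.5],
  [0, 0, 0, 0, 0.5],
  [0, 0, 0, 0, 0.5],
  [0, 0, 0, 0, 0.5],
])

```text
t: 30.18
position: [372.6, 49.8, 392.4]
eef_rot: [-0.0, 0.995, 0.099, 0.0]
force: [-0.1, -0.1, 0.3]
grip_width: 44.3
grip_force: 0.0
```

Call:
apply_moves([
  [0, 0, 0, 0, 0.5],
  [0, 0, 0, 0, 0.5],
  [0, 0, 0, 0, 0.5],
  [0, 0, 0, 0, 0.5],
  [0, 0, 0, 0, 0.5],
])

```text
t: 30.8
position: [372.6, 49.8, 392.3]
eef_rot: [0.0, 0.995, 0.099, -0.0]
force: [0.3, -0.2, -0.1]
grip_width: 44.0
grip_force: 0.0
```

Call:
apply_moves([
  [0, 0, 0, 0, 0.5],
  [0, 0, 0, 0, 0.5],
  [0, 0, 0, 0, 0.5],
  [0, 0, 0, 0, 0.5],
  [0, 0, 0, 0, 0.5],
])

```text
t: 31.42
position: [372.6, 49.8, 392.4]
eef_rot: [-0.0, 0.995, 0.099, -0.0]
force: [-0.1, -0.6, 0.8]
grip_width: 44.1
grip_force: 0.0
```

```bash
python3 - <<'E'
from peg import *
A=[]
for i in range(5):
    a,d=shot("scene",f"scene_i{i}"); A.append(a[60:260,150:350].astype(int)); P=cloud("scene",d).reshape(-1,3)
    s=(P[:,:2]-root)@yd; q=(P[:,:2]-root)@xd-4; z=P[:,2]
    m=(s>8)&(s<100)&(abs(q)<80)&(z>60)&(z<170); r=(s>8)&(s<105)&(abs(q)<24)&(abs(z-245-.14*s)<30)&(z<250+.14*s-8)
    print("bowl s,q,z med",np.median(s[m]).round(1),np.median(q[m]).round(1),np.percentile(z[m],[2,98]).round(),"ring lower s",np.median(s[r]).round(1),"q",np.percentile(q[r],[3,97]).round(1))
print([np.abs(A[i+1]-A[i]).mean().round(2) for i in range(4)],telemetry.state()["t"])
E
```

```text
bowl s,q,z med 71.0 5.1 [ 71. 169.] ring lower s 34.3 q [-18.1  18.7]
bowl s,q,z med 72.0 5.5 [ 72. 169.] ring lower s 33.9 q [-17.5  17.4]
bowl s,q,z med 71.0 5.3 [ 73. 169.] ring lower s 34.5 q [-18.1  18.8]
bowl s,q,z med 71.6 5.6 [ 73. 169.] ring lower s 34.1 q [-11.8  17.3]
bowl s,q,z med 71.9 5.8 [ 73. 169.] ring lower s 33.8 q [-12.1  18.8]
[np.float64(1.36), np.float64(1.34), np.float64(1.35), np.float64(1.35)] 31.675
```

The scoop is still (frame differences are only sensor noise), with the ring about 34 mm from the root and the bowl hanging below it.

```bash
python3 -c "
from bench import finish_job
print(finish_job())"
```

```text
the job is handed in; nothing more can be done
None
```

I handed the job in at about 32 s: all six plugs are in the plug bin, and the scoop hangs still, lip down, by its ring on the peg. The arm was clear and I saw nothing else on the bench disturbed, but the hand-in returned no verdict.

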